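# Tug the wedge out from under the carton press plate

### The job

The heavy steel plate of the carton press is propped up on a wooden wedge that has a steel loop on its thick end. Take the pull rod out of its cup, put its end down inside the loop and work the wedge backward out in small slow tugs of about a centimetre, stopping for about half a second after each so that the plate sinks bit by bit and never drops, until the plate is fully down and the wedge lies flat and clear in front of it; do not touch the wedge or the plate with the gripper and do not lift the plate. Then put the rod back upright in its cup, let go of it, and leave everything else where it stands.

Things in the scene. Friction and masses are not known exactly. Their poses are not given: they have to be found in the camera images.
- press: Carton press, fixed: a steel plate 300 mm wide, 240 mm deep, 6 mm thick (about 1.8 kg), hinged along its far edge. Origin on the table straight below the middle of the closed plate's front edge; +x points from the front edge to the hinge (240 mm away), y along the front edge, z up. The wedge goes in at the front edge along about +x, so it comes out towards -x.
- plate: The press plate; origin at the middle of its front edge, on its underside: 8 mm above the table when the plate is fully down, about 29 to 35 mm when propped at the start. The hinge, 240 mm behind the front edge, is free: the plate sinks by its own weight as the wedge moves out, by 2.9 mm for each 10 mm of the wedge.
- wedge_loop (a point): Middle of the opening of the flat steel loop on the wedge's thick end, 12 mm above the table. Opening 36 mm (along x) by 44 mm (along y), open above and below; its bars are 6 mm thick and span 5 to 19 mm above the table; the rear bar's inner face is 18 mm towards -x of this point. +x points along the wedge to its thin end.
- wedge_tip (a point): Middle of the wedge's thin end, 128 mm towards +x of the loop's middle, 3 mm above the table; +x as for the loop.
- wedge: The wooden wedge with its loop, loose on the table, 0.16 kg, 50 mm wide, 110 mm long, 38 mm tall at the thick end, 6 mm at the thin end. The plate's load makes it drag with about 5 to 13 N. Origin on its underside below the middle of the thick end's face, 18 mm towards +x of the loop's middle; +x to the thin end, z up.
- rod_handle (a point): Centre of the pull rod's wooden handle, 24 x 24 mm square, 50 mm tall (x and y across its flats, z up). Below it a steel guard disc 64 mm across (top 25 mm, underside 30 mm below this point), then a 12 mm rod with a 16 mm ball end, lowest point 85 mm below this point. 0.18 kg. Pulled along the line in which the gripper closes, it stays straight in the grip.
- rod: The pull rod; origin at the lowest point of its ball end, on its axis, z up along it to the handle (85 mm to the handle's centre).
- cup_mouth (a point): Centre of the mouth of the grey round cup that holds the rod, 75 mm above the table; outside 52 mm across, opening 42 mm, fixed to the table. The rod stands in it with its guard disc lying on the rim: its handle's centre is then 30 mm above this point. Put the rod back so, the disc on the rim.
- pen_cup: A second, like cup fixed to the table, with pens and a rule up to 126 mm tall in it; origin under its middle. Not used.
- tin: Bystander: tin 54 mm across, 75 mm tall, standing.
- carton: Bystander: small white box 70 x 50 x 60 mm.
- tape: Bystander: roll of tape 70 mm across, 45 mm tall, lying flat beside the wedge's way out.
- spare_wedge: Bystander: second, plain wedge without a loop, 110 x 50 x 38 mm; origin under the middle of its thick end.
- driver: Bystander: screwdriver 160 mm long, lying flat.
- partbox: Bystander: cardboard box 80 x 60 x 40 mm.
- jar: Bystander: jar 60 mm across, 70 mm tall, standing.
There are look-alikes about, which are no part of the job. Leave any green or yellow look-alike of the rod alone. What is shaped like the wedge but purple is not meant.

How it is judged (in metres and radians):
On the way, in this order (a step that is already met when the one before it is completed fails the run):
1. the pull rod has been lifted out of its cup (height (world z) of rod above 0.08 m), for 0.1 s.
2. the wedge has been drawn part of the way and rests there with the plate's front edge 19 to 26 mm above the table (height (world z) of plate between 0.019 and 0.026 m and linear speed of plate below 0.01 m/s and linear speed of wedge below 0.02 m/s), for 0.2 s.
3. the wedge has been drawn farther and rests again with the plate's front edge 11.5 to 18.2 mm above the table (height (world z) of plate between 0.0115 and 0.0182 m and linear speed of plate below 0.01 m/s and linear speed of wedge below 0.02 m/s), for 0.2 s.
4. the wedge is clear in front of the plate and the plate is fully down (x of wedge_tip in the frame of press below -0.002 m and height (world z) of plate below 0.0108 m), for 0.2 s.
At the end, for the whole second after the job is handed in: The plate is down (front edge under 10.8 mm above the table, 8 mm when closed), the wedge lies flat on the table at rest with its thin end in front of the plate's front edge (2 mm or more), and the rod stands upright at rest in its cup (within 0.12 rad, its guard disc on the rim) (all of step 4 and angle between wedge's own z axis and vertical below 0.1 rad and height (world z) of wedge below 0.01 m and linear speed of each of wedge, rod below 0.02 m/s and horizontal distance between rod and cup_mouth below 0.022 m and height (world z) of rod between 0.015 and 0.026 m and angle between rod's own z axis and vertical below 0.12 rad); the robot touches nothing.
It fails at once if the plate drops (its front edge moves faster than 0.12 m/s) (linear speed of plate above 0.12 m/s).
It fails at once if the plate is lifted (front edge above 45 mm) (height (world z) of plate above 0.045 m).
It fails at once if the wedge is yanked (faster than 0.3 m/s) (linear speed of wedge above 0.3 m/s).
It fails at once if the gripper or arm touches the wedge or the plate (over 2 N) (contact force between any of the fingers, the arm and wedge above 2 N or contact force between any of the fingers, the arm and plate above 2 N).
It fails at once if a bystander is moved by more than 30 mm (distance of any of tin, carton, tape, spare_wedge, driver, partbox, jar from where it was at the start of the episode above 0.03 m).
It also fails if it takes over 64 s, if anything falls off the work surface, if the arm or the gripper's body presses on something with over 40 N, if the wrist force passes 120 N, or if a joint passes its speed limit or range.

### The arm

A 6-joint arm with a two-finger parallel gripper is mounted at the origin on the work surface. World frame = base frame: x ahead of the robot, y to its left, z up, the work surface at z = 0. Lengths are in m, angles in degrees, forces in N, time in s.
With the tool pointing down it reaches from about 0.375 to 0.75 m from the base axis. Payload 9 kg.
Tool frame: the origin (TCP) lies midway between the tips of the shut fingers; the grasp point (between the pads) lies 19 mm behind it; z points along the fingers, y is the line along which they close (so a half turn about z gives the same grasp; the last joint's range is limited). The gripper opens to 85 mm and grips with 20 to 120 N. Pads are 22 mm wide; open, the fingers measure 114 mm over their backs; the gripper's body (76 mm by 85 mm) begins 54 mm behind the grasp point. The pads swing forward as they close: fully open they stand 13 mm farther back than shut.
Start: joints at [61.954, 5.964, 5.575, 89.605, 0, 77.527], TCP at [0.161, 0.578, 0.231] pointing down, gripper open.
Joint ranges: [-171.21, 171.21], [-48.23, 106.86], [-62.78, 66.21], [-105.2, 120.99], [-86.42, 89.51], [-180, 180]. Speed limits (degrees/s): [127.2, 127.2, 147.25, 180, 180, 180].

### API

Orientations are given as a 3x3 rotation matrix whose columns are the frame's x, y, z axes.
In Python, from cell import robot gives the robot as it stands.
- The arm moves only by the tool play_rows, never from a script. Its argument "rows" is a list of rows, each an object with "linear": the shift along the world's x, y, z in units of 25 mm (1.0 is 25 mm), a list of three; "turn": the turn about the world's z in units of 10 degrees (1.0 is 10 degrees). In form: [{"linear": [dx, dy, dz], "turn": turn}, ...]. A call has 1 to 20 rows; each row shifts and turns the commanded pose from where the row before left it; what a row does not reach is not made up. A row lasts 1/8 s, in which the tool goes at most 62.5 mm and 10.7 degrees, less where a joint would pass 70% of its speed; a pose out of reach is approached as far as the arm can. A call is refused whole if a number of a shift passes 1 or a number of a turn 1, either way. A call with a gripper value outside its range is refused whole. "gripper" is the opening, from -1 (shut) to 1 (fully open), set as the call begins (left out, the last holds). The fingers move at their own pace and stop on an object; "newtons" is the grip in N (left out, the last holds). Time passes only in rows, so rows that do not move let the fingers close. It gives the time, the measured TCP pose, the force, the opening and the grip force at its end, in the units of the state.
- robot.read_state(): the state, without advancing time (a new reading comes with each control period).
- robot.read_camera(name): name is "scene" or "top" or "wrist"; returns the picture (480x640x3 uint8, red, green, blue); there is no depth.
- robot.calibration(name): a dict with "intrinsics" (3x3 intrinsics, pixels), "rvec" (rotation vector, rad) and "tvec" (3), from world to camera coordinates, as OpenCV has them. Camera axes: x right, y down, z forward; pixel columns grow to the right and rows downward; lengths in m; the calibration is good to about 2 mm. A picture is of the moment at which its call begins: read the wrist's pose just before it. calibration takes no time and is no camera call; for the wrist camera it gives the pose at the moment of the call.
- robot.close_job(): hands the job in; it is judged then, once.
The state is a dict: "time_s": time; "joints": joint angles; "joint_velocities": joint speeds; "joint_efforts": joint torques, N m; "eef_pos": TCP position; "tool_rot": TCP orientation; "ft_force": force on the tool from outside, world axes, zero at the start; "ft_torque": the same for the moment, N m; "opening": opening from 0.0 (shut) to 1.0 (fully open); "grip_force": force on a finger pad.
Only numpy, scipy, OpenCV 4.12 (cv2) and the standard library are available. Lean on these libraries where they do the work, as an engineer would, in place of code of your own. Each camera call takes 0.05 s, during which the arm holds its last target. There are 200 camera calls.

## Working session

There is one attempt and no reset: what is moved stays moved. The work goes in short steps, Python scripts to look and compute and a tool call to move; the robot and the scene stay as the last step left them, time stands still between calls to the robot, and variables do not carry over. Pictures are saved under pics/ and viewed, at most 10 in all, crops included, and the job is handed in when it is done.

Besides the shell and the picture viewer there is one more tool, called after "Call:" in YAML: its name, and indented under it one key for each argument. play_rows: Moves the arm, as the interface text tells. Its arguments: {"type":"object","properties":{"rows":{"type":"array"},"gripper":{"type":"number"},"newtons":{"type":"number"}},"required":["rows"]}

```bash
ls; mkdir -p pics
cat > h.py <<'E'
import numpy as np, cv2
from cell import robot
def cal(n):
    c=robot.calibration(n); K=np.array(c["intrinsics"],float); R=cv2.Rodrigues(np.array(c["rvec"],float))[0]; t=np.array(c["tvec"],float).ravel()
    return K,R,t
def ray(c,u,v,z):
    K,R,t=c; o=-R.T@t; d=R.T@np.linalg.inv(K)@np.array([u,v,1.]); return o+d*(z-o[2])/d[2]
def proj(c,p):
    K,R,t=c; q=K@(R@np.array(p,float)+t); return q[:2]/q[2]
def snap(n,f):
    c=cal(n); im=np.array(robot.read_camera(n)); cv2.imwrite(f"pics/{f}.png",im[:,:,::-1]); return c,im
E
python3 - <<'E'
from h import *
for n in ("top","scene"):
    c,im=snap(n,n+"0"); print(n,c[0].round(1).tolist(),(-c[1].T@c[2]).round(3))
s=robot.read_state(); print(s["time_s"],s["eef_pos"],s["tool_rot"],s["opening"])
E
```

```text
pics
top [[461.9, 0.0, 327.7], [0.0, 461.9, 238.9], [0.0, 0.0, 1.0]] [ 0.546 -0.008  1.096]
scene [[570.3, 0.0, 335.3], [0.0, 570.3, 242.7], [0.0, 0.0, 1.0]] [ 1.678 -0.049  1.028]
0.1 [0.16092784 0.57769801 0.23058321] [[-9.63280877e-01  2.68495099e-01 -5.78469431e-04]
 [ 2.68495586e-01  9.63280322e-01 -1.06862415e-03]
 [ 2.70307873e-04 -1.18470170e-03 -9.99999262e-01]] 1.0027211556737992
```

View pics/top0.png

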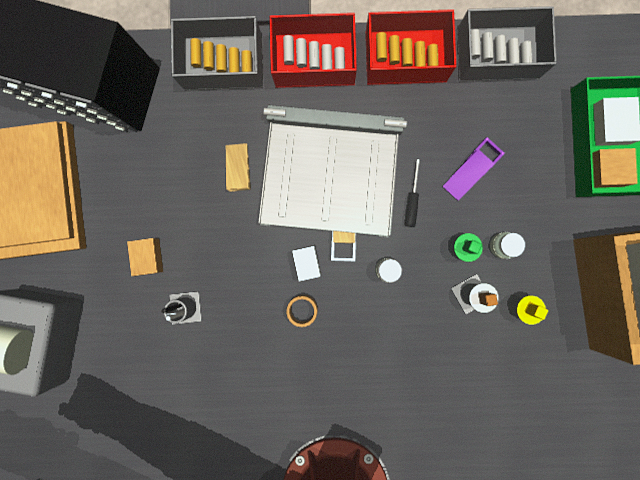

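View pics/scene0.png

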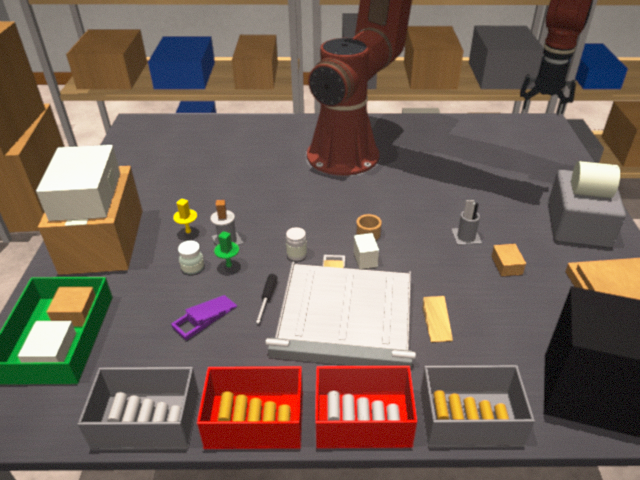

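The top view (up = +x, left = +y) shows the brown handle on the white disc at (487,299), between green (468,247) and yellow (532,310) look-alikes. The loop is at (343,247), the tape at (302,311), the carton at (306,263) and a white tin at (388,270). Next I'll measure these.

Run:
```python
from h import *
c=cal("top"); im=cv2.imread("pics/top0.png"); hsv=cv2.cvtColor(im,cv2.COLOR_BGR2HSV)
def comp(m,box):
    x0,y0,x1,y1=box; k=np.zeros(m.shape,np.uint8); k[y0:y1,x0:x1]=m[y0:y1,x0:x1]; 
    cs,_=cv2.findContours(k,cv2.RETR_EXTERNAL,cv2.CHAIN_APPROX_NONE); return max(cs,key=cv2.contourArea)
H,S,V=cv2.split(hsv)
br=((S>110)&(H<20)&(V>60)).astype(np.uint8)*255
ct=comp(br,(465,280,505,315)); r=cv2.minAreaRect(ct); print("handle",r,ray(c,*r[0],.12))
wh=((S<40)&(V>190)).astype(np.uint8)*255
ct=comp(cv2.bitwise_or(wh,br),(464,280,505,318)); e=cv2.minEnclosingCircle(ct); print("disc",e,ray(c,*e[0],.078))
for n,b,z in(("tin",(370,255,405,290),.075),("carton",(285,240,325,285),.06)):
    r=cv2.minAreaRect(comp(wh,b)); print(n,r,[ray(c,*p,z)[:2].round(3).tolist() for p in cv2.boxPoints(r)])
lw=cv2.minAreaRect(comp(wh,(325,236,362,266))); print("loop?",lw)
pl=comp(wh,(250,115,405,238)); r=cv2.approxPolyDP(pl,6,True)[:,0]; print("plate",r.tolist(),[ray(c,*map(float,p),.03)[:2].round(3).tolist() for p in r])
for n,p,z in(("loop",(343,248),.019),("green",(468,247),.08),("yellow",(532,310),.08),("tape",(302,311),.045),("jar",(509,245),.07)):print(n,ray(c,*p,z).round(3))
cr=cv2.resize(im[220:335,270:400],None,fx=4,fy=4,interpolation=cv2.INTER_CUBIC);cr2=cv2.resize(im[230:330,450:550],(460,460),interpolation=cv2.INTER_CUBIC)
o=np.zeros((460,800,3),np.uint8);o[:,:400]=cr[:,60:460];o[:,400:]=cr2[:,:400];cv2.imwrite("pics/crop1.png",o)
```

```text
handle ((490.8846435546875, 299.4230651855469), (11.374736785888672, 10.982502937316895), 78.69007110595703) [ 0.44640975 -0.34022496  0.12      ]
disc ((483.81817626953125, 297.6363525390625), 14.637603759765625) [ 0.44645243 -0.33926224  0.078     ]
tin ((389.9000549316406, 270.300048828125), (21.913463592529297, 21.913463592529297), 63.43495178222656) [[0.524, -0.104], [0.544, -0.148], [0.5, -0.168], [0.48, -0.125]]
carton ((305.72943115234375, 263.2823791503906), (31.454919815063477, 21.90997886657715), 77.47119140625) [[0.563, 0.08], [0.572, 0.032], [0.503, 0.019], [0.494, 0.067]]
loop? ((343.0, 248.0), (24.0, 24.0), 0.0)
plate [[272, 124], [261, 223], [331, 229], [332, 237], [333, 230], [387, 235], [389, 217], [389, 234], [394, 135]] [[0.859, 0.121], [0.628, 0.152], [0.61, -0.01], [0.591, -0.011], [0.607, -0.014], [0.592, -0.138], [0.633, -0.144], [0.594, -0.143], [0.824, -0.162]]
loop [ 0.565 -0.036  0.019]
green [ 0.558 -0.309  0.08 ]
yellow [ 0.417 -0.442  0.08 ]
tape [0.425 0.062 0.045]
jar [ 0.56  -0.402  0.07 ]
```

View pics/crop1.png

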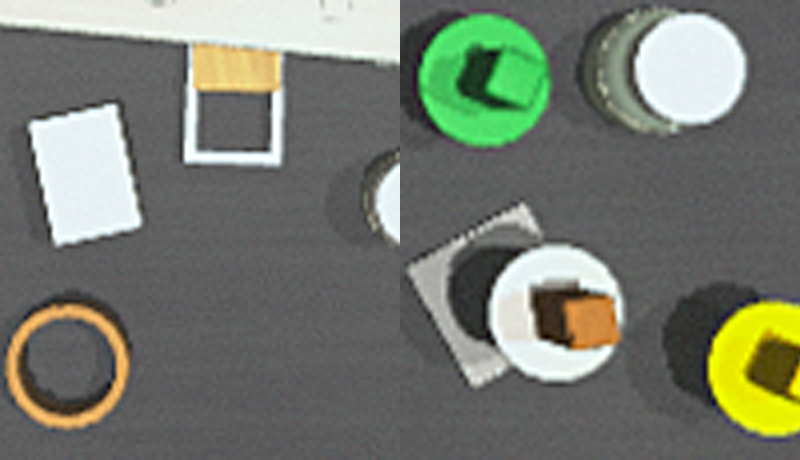

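Call:
play_rows:
  rows:
    - {"linear": [1,-1,0],"turn": -0.32}
    - {"linear": [1,-1,0],"turn": -0.32}
    - {"linear": [1,-1,0],"turn": -0.32}
    - {"linear": [1,-1,0],"turn": -0.32}
    - {"linear": [1,-1,0],"turn": -0.32}
    - {"linear": [1,-1,0],"turn": -0.32}
    - {"linear": [1,-1,0],"turn": -0.32}
    - {"linear": [1,-1,0],"turn": -0.32}
    - {"linear": [1,-1,0],"turn": -0.32}
    - {"linear": [1,-1,0],"turn": -0.32}
    - {"linear": [1,-1,0],"turn": -0.32}
    - {"linear": [1,-1,0],"turn": -0.32}
    - {"linear": [0,-1,0],"turn": -0.32}
    - {"linear": [0,-1,0],"turn": -0.32}
    - {"linear": [0,-1,0],"turn": -0.32}
    - {"linear": [0,-1,0],"turn": -0.32}
    - {"linear": [0,-1,0],"turn": -0.32}
    - {"linear": [0,-1,0],"turn": -0.32}
    - {"linear": [0,-1,0],"turn": -0.32}
    - {"linear": [0,-1,0],"turn": -0.32}
  gripper: 1

```text
time_s: 2.6
eef_pos: [0.4608, 0.0772, 0.231]
tool_rot: [[-0.179, 0.984, -0.0], [0.984, 0.179, 0.0], [0.0, -0.0, -1.0]]
ft_force: [0.0, -0.4, 0.7]
opening: 1.003
grip_force: 0.0
```

Call:
play_rows:
  rows:
    - {"linear": [0,-1,0],"turn": 0}
    - {"linear": [0,-1,0],"turn": 0}
    - {"linear": [0,-1,0],"turn": 0}
    - {"linear": [0,-1,0],"turn": 0}
    - {"linear": [0,0,0],"turn": 0}
    - {"linear": [0,0,0],"turn": 0}

```text
time_s: 3.35
eef_pos: [0.4609, -0.0216, 0.2312]
tool_rot: [[-0.181, 0.984, -0.0], [0.984, 0.181, 0.0], [0.0, -0.0, -1.0]]
ft_force: [-1.1, -0.5, 0.3]
opening: 1.003
grip_force: 0.0
```

Run:
```python
from h import *
s=robot.read_state(); c,im=snap("wrist","w1"); print(s["time_s"],s["eef_pos"],s["tool_rot"][:,1],s["joints"],(-c[1].T@c[2]).round(3),c[1][2].round(2))
```

```text
3.35 [ 0.4609483  -0.0215761   0.23117851] [ 9.83513672e-01  1.80833699e-01 -1.72739965e-04] [-1.90009648e+01 -1.84026887e+01 -1.72028427e+01  9.12194047e+01
  1.45345460e-02  6.05807103e+01] [0.448 0.044 0.374] [ 0.05 -0.26 -0.96]
```

View pics/w1.png

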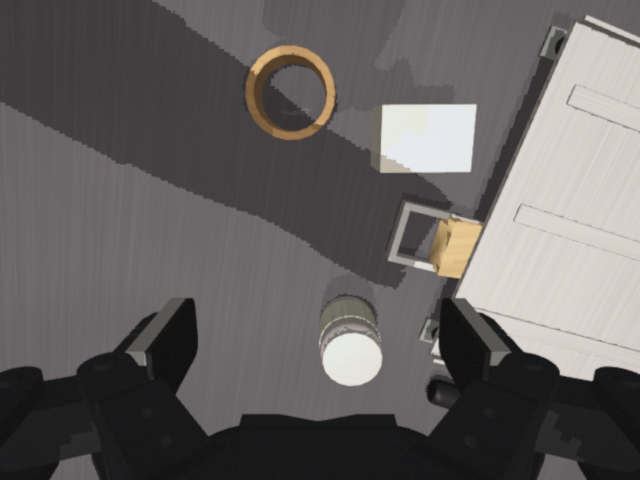

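The wrist view shows the loop, with outer rear corners at (406,200) and (389,262) and inner rear corners at about (412,210) and (400,257). The plate's front edge runs from (585,20) to (458,300).

Run:
```python
from h import *
c=cal("wrist"); t=cal("top")
for p in((406,200),(389,262),(412,210),(400,257),(452,214)):print("w",p,ray(c,*p,.019).round(4))
for p in((330+(185-0)/4*0+ -13.75, 0),):pass
# top crop coords -> px: x=270+(cx+60)/4, y=220+cy/4
for n,q,z in(("rear outer L",(185,164),.019),("rear outer R",(281,165),.019),("inner L",(195,151),.019),("inner R",(272,153),.019),("innerfrontL",(198,92),.019)):
    print(n,ray(t,270+(q[0]+60)/4,220+q[1]/4,z).round(4))
for p in((585,22),(482,228),(458,298)): print("edge w",ray(c,*p,.035).round(3))
print("front t",ray(t,261,224,.035).round(3),ray(t,389,236,.035).round(3))
print("handle top",ray(t,491.7,299.6,.13).round(4))
```

```text
w (406, 200) [ 0.5368 -0.004   0.019 ]
w (389, 262) [ 0.5352 -0.0633  0.019 ]
w (412, 210) [ 0.5442 -0.0118  0.019 ]
w (400, 257) [ 0.544  -0.0568  0.019 ]
w (452, 214) [ 0.5803 -0.0089  0.019 ]
rear outer L [ 0.5357 -0.0079  0.019 ]
rear outer R [ 0.5335 -0.0637  0.019 ]
inner L [ 0.5431 -0.014   0.019 ]
inner R [ 0.5406 -0.0587  0.019 ]
innerfrontL [ 0.5774 -0.0167  0.019 ]
edge w [0.634 0.156 0.035]
edge w [ 0.603 -0.014  0.035]
edge w [ 0.601 -0.081  0.035]
front t [0.626 0.151 0.035] [ 0.589 -0.142  0.035]
handle top [ 0.447  -0.3385  0.13  ]
```

Call:
play_rows:
  rows:
    - {"linear": [0,-1,0],"turn": 0}
    - {"linear": [0,-1,0],"turn": 0}
    - {"linear": [0,-1,0],"turn": 0}
    - {"linear": [0,-1,0],"turn": 0}
    - {"linear": [0,-1,0],"turn": 0}
    - {"linear": [0,-1,0],"turn": 0}
    - {"linear": [0,-1,0],"turn": 0}
    - {"linear": [0,-1,0],"turn": 0}
    - {"linear": [0,-1,0],"turn": 0}
    - {"linear": [0,-1,0],"turn": 0}
    - {"linear": [-0.3,-1,0],"turn": 0}
    - {"linear": [-0.3,-1,0],"turn": 0}
    - {"linear": [0,-0.7,0],"turn": 0}
    - {"linear": [0,0,0],"turn": 0}
    - {"linear": [0,0,0],"turn": 0}

```text
time_s: 5.28
eef_pos: [0.4463, -0.339, 0.2313]
tool_rot: [[-0.181, 0.983, 0.0], [0.983, 0.181, 0.001], [0.001, 0.0, -1.0]]
ft_force: [-0.4, 0.6, -0.1]
opening: 1.0
grip_force: 0.0
```

Run:
```python
from h import *
s=robot.read_state(); c,im=snap("wrist","w2"); print(s["time_s"],s["eef_pos"],(-c[1].T@c[2]).round(3))
```

```text
5.275 [ 0.44634452 -0.33897615  0.23127181] [ 0.434 -0.274  0.374]
```

View pics/w2.png

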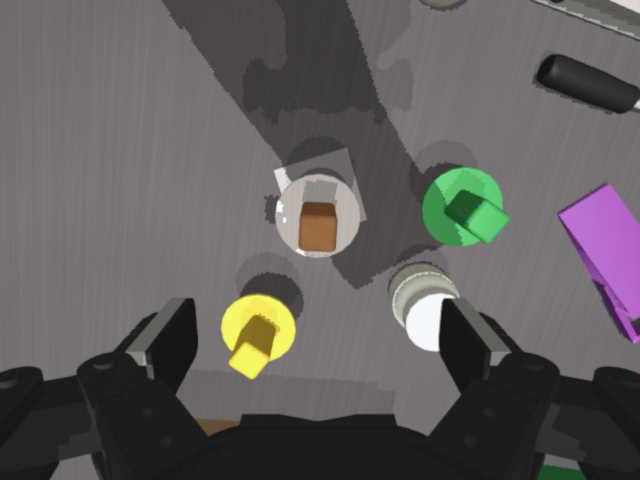

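The handle's top is at (318,234), its flats line up with the gripper, and the disc centre is at (318,215).

Run:
```python
from h import *
c=cal("wrist"); print(ray(c,318,234,.13),ray(c,318,215,.08))
```

```text
[ 0.44568988 -0.33742263  0.13      ] [ 0.44548419 -0.33616413  0.08      ]
```

Call:
play_rows:
  rows:
    - {"linear": [0,0.06,-1],"turn": 0}
    - {"linear": [0,0,-1],"turn": 0}
    - {"linear": [0,0,-1],"turn": 0}
    - {"linear": [0,0,-1],"turn": 0}
    - {"linear": [0,0,-0.9],"turn": 0}
    - {"linear": [0,0,-0.6],"turn": 0}
    - {"linear": [0,0,-0.3],"turn": 0}
    - {"linear": [0,0,0],"turn": 0}

```text
time_s: 6.32
eef_pos: [0.4461, -0.3378, 0.0864]
tool_rot: [[-0.181, 0.983, 0.0], [0.983, 0.181, 0.0], [0.0, 0.0, -1.0]]
ft_force: [0.7, 0.3, -0.2]
opening: 1.007
grip_force: 0.0
```

Call:
play_rows:
  rows:
    - {"linear": [0,0,0],"turn": 0}
    - {"linear": [0,0,0],"turn": 0}
    - {"linear": [0,0,0],"turn": 0}
    - {"linear": [0,0,0],"turn": 0}
    - {"linear": [0,0,0],"turn": 0}
    - {"linear": [0,0,0],"turn": 0}
  gripper: -1
  newtons: 80

```text
time_s: 7.08
eef_pos: [0.4463, -0.3383, 0.0869]
tool_rot: [[-0.181, 0.983, 0.001], [0.983, 0.181, -0.001], [-0.001, 0.001, -1.0]]
ft_force: [0.8, 0.2, 4.7]
opening: 0.273
grip_force: 77.5
```

Call:
play_rows:
  rows:
    - {"linear": [0,0,0.5],"turn": 0}
    - {"linear": [0,0,0.8],"turn": 0}
    - {"linear": [0,0,0.9],"turn": 0}
    - {"linear": [0,0,0.8],"turn": 0}
    - {"linear": [0,0,0.4],"turn": 0}
    - {"linear": [0,0.5,0],"turn": 0}
    - {"linear": [0.3,0.9,0],"turn": -0.1}
    - {"linear": [0.4,1,0],"turn": -0.14}
    - {"linear": [0.4,1,0],"turn": -0.1}
    - {"linear": [0.4,1,0],"turn": -0.1}
    - {"linear": [0.4,1,0],"turn": -0.1}
    - {"linear": [0.4,1,0],"turn": -0.1}
    - {"linear": [0.4,1,0],"turn": -0.1}
    - {"linear": [0.4,1,0],"turn": -0.1}
    - {"linear": [0.4,1,0],"turn": -0.1}
    - {"linear": [0.4,1,0],"turn": -0.1}
    - {"linear": [0.4,1,0],"turn": -0.1}
    - {"linear": [0.3,0.7,0],"turn": -0.1}
    - {"linear": [0,0,0],"turn": 0}
    - {"linear": [0,0,0],"turn": 0}

```text
time_s: 9.57
eef_pos: [0.5604, -0.0354, 0.1707]
tool_rot: [[0.034, 0.999, -0.001], [0.999, -0.034, 0.0], [0.0, -0.001, -1.0]]
ft_force: [-0.7, 1.0, -2.1]
opening: 0.269
grip_force: 77.2
```

Run:
```python
from h import *
s=robot.read_state(); c,im=snap("scene","s2"); print(s["time_s"],s["eef_pos"],s["tool_rot"][:,1])
e=s["eef_pos"]
for z in(.10,.019): print(proj(c,[e[0],e[1],z]))
cv2.imwrite("pics/s2c.png",cv2.resize(im[180:300,250:410,::-1],(800,600),interpolation=cv2.INTER_CUBIC))
```

```text
9.575 [ 0.56042707 -0.03544774  0.17070883] [ 0.99942431 -0.03391112 -0.00104181]
[334.04478716 237.80512695]
[333.93932066 261.41462375]
```

View pics/s2c.png

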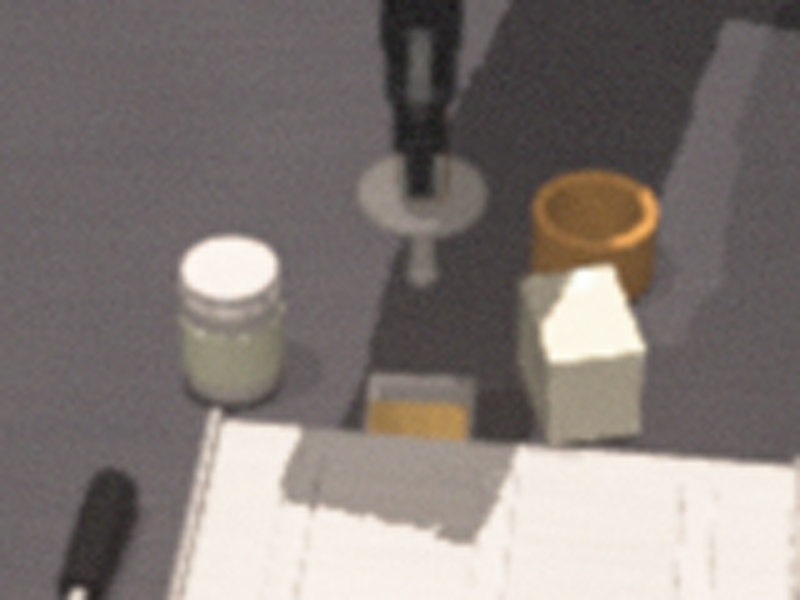

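The rod's ball at crop (424,285) hangs straight and is centred over the loop, whose bars run from x=367 to 475. I'll lower it now.

Call:
play_rows:
  rows:
    - {"linear": [0,0,-0.6],"turn": 0}
    - {"linear": [0,0,-0.8],"turn": 0}
    - {"linear": [0,0,-0.8],"turn": 0}
    - {"linear": [0,0,-0.6],"turn": 0}
    - {"linear": [0,0,-0.4],"turn": 0}
    - {"linear": [0,0,-0.4],"turn": 0}
    - {"linear": [0,0,-0.36],"turn": 0}
    - {"linear": [0,0,0],"turn": 0}
    - {"linear": [0,0,0],"turn": 0}

```text
time_s: 10.75
eef_pos: [0.5614, -0.0356, 0.0728]
tool_rot: [[0.034, 0.999, 0.001], [0.999, -0.034, -0.0], [-0.0, 0.001, -1.0]]
ft_force: [-0.5, -0.2, -0.7]
opening: 0.273
grip_force: 77.2
```

Call:
play_rows:
  rows:
    - {"linear": [-0.1,0,0],"turn": 0}
    - {"linear": [-0.1,0,0],"turn": 0}
    - {"linear": [-0.1,0,0],"turn": 0}
    - {"linear": [-0.1,0,0],"turn": 0}
    - {"linear": [-0.1,0,0],"turn": 0}
    - {"linear": [-0.1,0,0],"turn": 0}
    - {"linear": [0,0,0],"turn": 0}
    - {"linear": [0,0,0],"turn": 0}
    - {"linear": [0,0,0],"turn": 0}
    - {"linear": [0,0,0],"turn": 0}

```text
time_s: 12.0
eef_pos: [0.5466, -0.0357, 0.0726]
tool_rot: [[0.034, 0.999, 0.001], [0.999, -0.034, -0.0], [-0.0, 0.001, -1.0]]
ft_force: [5.3, -1.2, -2.6]
opening: 0.273
grip_force: 77.5
```

Call:
play_rows:
  rows:
    - {"linear": [-0.1,0.003,0],"turn": 0}
    - {"linear": [-0.1,0.003,0],"turn": 0}
    - {"linear": [-0.1,0.003,0],"turn": 0}
    - {"linear": [-0.1,0.003,0],"turn": 0}
    - {"linear": [0,0,0],"turn": 0}
    - {"linear": [0,0,0],"turn": 0}
    - {"linear": [0,0,0],"turn": 0}
    - {"linear": [0,0,0],"turn": 0}

```text
time_s: 13.0
eef_pos: [0.5365, -0.0354, 0.0726]
tool_rot: [[0.034, 0.999, 0.001], [0.999, -0.034, -0.0], [-0.0, 0.001, -1.0]]
ft_force: [4.8, -0.6, -3.0]
opening: 0.271
grip_force: 77.6
```

```bash
cat > look.py <<'E'
from h import *
import sys
s=robot.read_state(); c,im=snap("top",sys.argv[1]); e=s["eef_pos"]; print(s["time_s"],e,s["ft_force"])
c2,i2=snap("scene",sys.argv[1]+"s"); 
x,y=map(int,proj(c2,[e[0]+.04,e[1],.03])); x0,y0=max(0,x-80),max(0,y-50); print(x0,y0)
cv2.imwrite("pics/"+sys.argv[1]+"c.png",cv2.resize(i2[y0:y0+100,x0:x0+160,::-1],(800,500),interpolation=cv2.INTER_CUBIC))
E
python3 look.py t3
```

```text
13.0 [ 0.53654046 -0.03536172  0.07259047] [ 4.8478274  -0.611703   -3.01849697]
254 212
```

View pics/t3c.png

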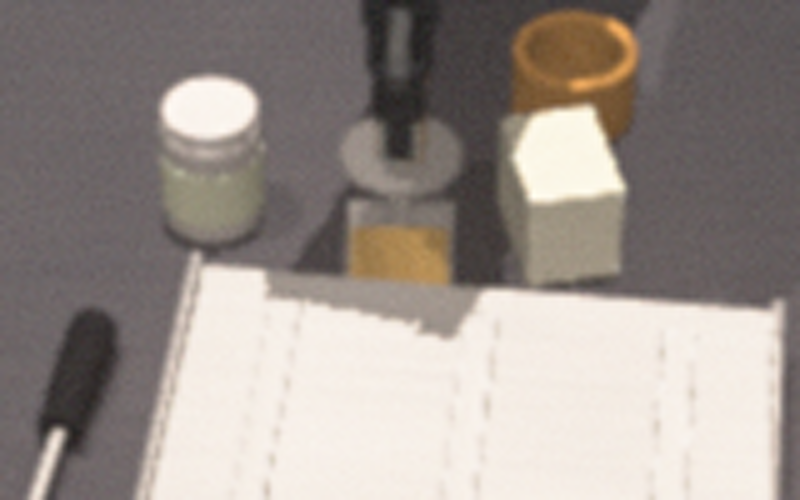

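The wedge is being drawn straight (about 5 N), with more wood showing at crop (400,255). I'll continue with tugs.

Call:
play_rows:
  rows:
    - {"linear": [-0.1,0.003,0],"turn": 0}
    - {"linear": [-0.1,0.003,0],"turn": 0}
    - {"linear": [-0.1,0.003,0],"turn": 0}
    - {"linear": [-0.1,0.003,0],"turn": 0}
    - {"linear": [0,0,0],"turn": 0}
    - {"linear": [0,0,0],"turn": 0}
    - {"linear": [0,0,0],"turn": 0}
    - {"linear": [0,0,0],"turn": 0}
    - {"linear": [-0.1,0.003,0],"turn": 0}
    - {"linear": [-0.1,0.003,0],"turn": 0}
    - {"linear": [-0.1,0.003,0],"turn": 0}
    - {"linear": [-0.1,0.003,0],"turn": 0}
    - {"linear": [0,0,0],"turn": 0}
    - {"linear": [0,0,0],"turn": 0}
    - {"linear": [0,0,0],"turn": 0}
    - {"linear": [0,0,0],"turn": 0}

```text
time_s: 15.1
eef_pos: [0.5165, -0.0347, 0.0726]
tool_rot: [[0.034, 0.999, 0.001], [0.999, -0.034, -0.0], [-0.0, 0.001, -1.0]]
ft_force: [5.2, -1.9, -2.4]
opening: 0.272
grip_force: 77.7
```

Call:
play_rows:
  rows:
    - {"linear": [-0.1,0.003,0],"turn": 0}
    - {"linear": [-0.1,0.003,0],"turn": 0}
    - {"linear": [-0.1,0.003,0],"turn": 0}
    - {"linear": [-0.1,0.003,0],"turn": 0}
    - {"linear": [0,0,0],"turn": 0}
    - {"linear": [0,0,0],"turn": 0}
    - {"linear": [0,0,0],"turn": 0}
    - {"linear": [0,0,0],"turn": 0}
    - {"linear": [-0.1,0.003,0],"turn": 0}
    - {"linear": [-0.1,0.003,0],"turn": 0}
    - {"linear": [-0.1,0.003,0],"turn": 0}
    - {"linear": [-0.1,0.003,0],"turn": 0}
    - {"linear": [0,0,0],"turn": 0}
    - {"linear": [0,0,0],"turn": 0}
    - {"linear": [0,0,0],"turn": 0}
    - {"linear": [0,0,0],"turn": 0}

```text
time_s: 17.1
eef_pos: [0.4965, -0.0341, 0.0726]
tool_rot: [[0.034, 0.999, 0.001], [0.999, -0.034, -0.0], [-0.0, 0.001, -1.0]]
ft_force: [5.9, -1.3, -1.8]
opening: 0.27
grip_force: 77.7
```

```bash
python3 look.py t4
```

```text
17.1 [ 0.49647375 -0.0340611   0.07261395] [ 5.90194381 -1.31321581 -1.75792292]
254 202
```

View pics/t4c.png

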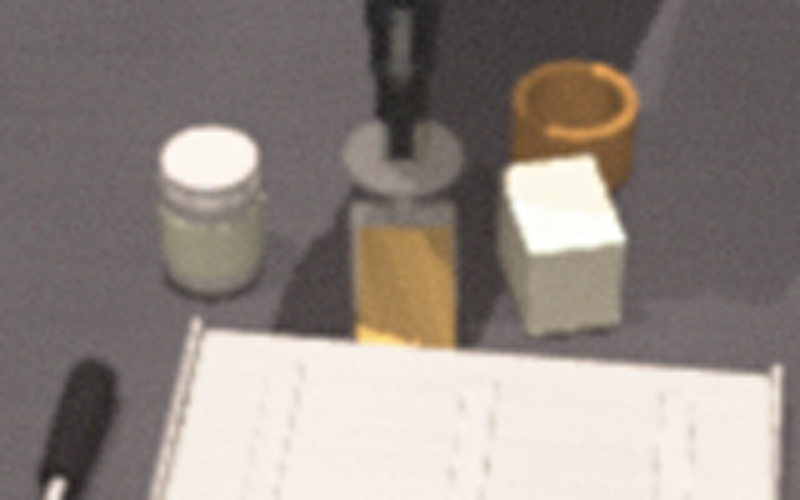

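The wedge is still straight, and about two thirds of the needed draw is done. I'll continue.

Call:
play_rows:
  rows:
    - {"linear": [-0.1,0.003,0],"turn": 0}
    - {"linear": [-0.1,0.003,0],"turn": 0}
    - {"linear": [-0.1,0.003,0],"turn": 0}
    - {"linear": [-0.1,0.003,0],"turn": 0}
    - {"linear": [0,0,0],"turn": 0}
    - {"linear": [0,0,0],"turn": 0}
    - {"linear": [0,0,0],"turn": 0}
    - {"linear": [0,0,0],"turn": 0}
    - {"linear": [-0.1,0.003,0],"turn": 0}
    - {"linear": [-0.1,0.003,0],"turn": 0}
    - {"linear": [-0.1,0.003,0],"turn": 0}
    - {"linear": [-0.1,0.003,0],"turn": 0}
    - {"linear": [0,0,0],"turn": 0}
    - {"linear": [0,0,0],"turn": 0}
    - {"linear": [0,0,0],"turn": 0}
    - {"linear": [0,0,0],"turn": 0}

```text
time_s: 19.2
eef_pos: [0.4765, -0.0334, 0.0726]
tool_rot: [[0.034, 0.999, 0.001], [0.999, -0.034, -0.0], [-0.0, 0.001, -1.0]]
ft_force: [5.4, -0.5, -2.8]
opening: 0.273
grip_force: 77.7
```

Call:
play_rows:
  rows:
    - {"linear": [-0.1,0.003,0],"turn": 0}
    - {"linear": [-0.1,0.003,0],"turn": 0}
    - {"linear": [-0.1,0.003,0],"turn": 0}
    - {"linear": [-0.1,0.003,0],"turn": 0}
    - {"linear": [0,0,0],"turn": 0}
    - {"linear": [0,0,0],"turn": 0}
    - {"linear": [0,0,0],"turn": 0}
    - {"linear": [0,0,0],"turn": 0}
    - {"linear": [-0.1,0.003,0],"turn": 0}
    - {"linear": [-0.1,0.003,0],"turn": 0}
    - {"linear": [-0.1,0.003,0],"turn": 0}
    - {"linear": [-0.1,0.003,0],"turn": 0}
    - {"linear": [0,0,0],"turn": 0}
    - {"linear": [0,0,0],"turn": 0}
    - {"linear": [0,0,0],"turn": 0}
    - {"linear": [0,0,0],"turn": 0}

```text
time_s: 21.2
eef_pos: [0.4561, -0.0328, 0.0723]
tool_rot: [[0.034, 0.999, -0.0], [0.999, -0.034, 0.0], [0.0, -0.0, -1.0]]
ft_force: [0.0, 0.2, -1.3]
opening: 0.268
grip_force: 77.9
```

```bash
python3 look.py t5
```

```text
21.2 [ 0.45606491 -0.03278708  0.07228234] [ 0.01818483  0.15704746 -1.34172319]
254 192
```

View pics/t5c.png

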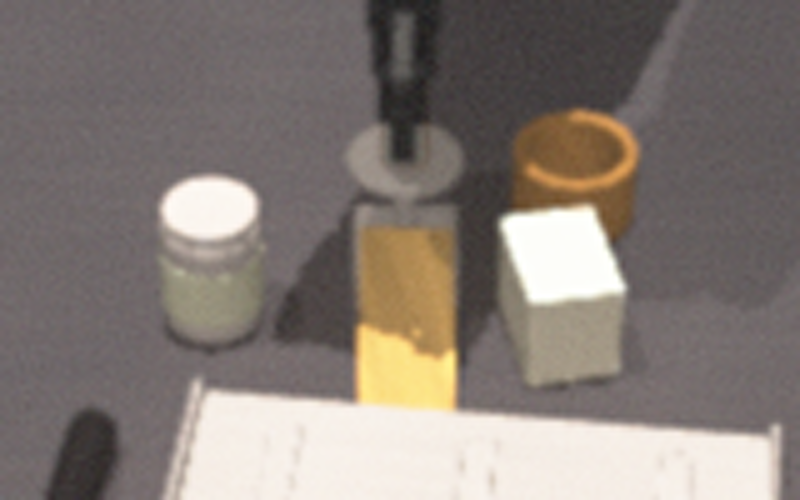

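The pull force has dropped to zero, so the plate is down. The wedge tip looks to be at about the edge line, so I'll make two more small tugs for margin, then centre the rod in the loop, lift it and check.

Call:
play_rows:
  rows:
    - {"linear": [-0.1,0.003,0],"turn": 0}
    - {"linear": [-0.1,0.003,0],"turn": 0}
    - {"linear": [-0.1,0.003,0],"turn": 0}
    - {"linear": [0,0,0],"turn": 0}
    - {"linear": [0,0,0],"turn": 0}
    - {"linear": [0,0,0],"turn": 0}
    - {"linear": [0,0,0],"turn": 0}
    - {"linear": [-0.1,0.003,0],"turn": 0}
    - {"linear": [-0.1,0.003,0],"turn": 0}
    - {"linear": [-0.1,0.003,0],"turn": 0}
    - {"linear": [0,0,0],"turn": 0}
    - {"linear": [0,0,0],"turn": 0}
    - {"linear": [0,0,0],"turn": 0}
    - {"linear": [0,0,0],"turn": 0}
    - {"linear": [0.2,0,0],"turn": 0}
    - {"linear": [0.15,0,0],"turn": 0}
    - {"linear": [0,0,0],"turn": 0}
    - {"linear": [0,0,0],"turn": 0}

```text
time_s: 23.55
eef_pos: [0.4498, -0.0323, 0.0723]
tool_rot: [[0.034, 0.999, -0.0], [0.999, -0.034, 0.0], [0.0, -0.0, -1.0]]
ft_force: [0.4, 0.1, -2.0]
opening: 0.273
grip_force: 77.9
```

Call:
play_rows:
  rows:
    - {"linear": [0,0,0.3],"turn": 0}
    - {"linear": [0,0,0.4],"turn": 0}
    - {"linear": [0,0,0.6],"turn": 0}
    - {"linear": [0,0,0.8],"turn": 0}
    - {"linear": [0,0,0.8],"turn": 0}
    - {"linear": [0,0,0.7],"turn": 0}
    - {"linear": [0,0,0.4],"turn": 0}
    - {"linear": [0,-0.4,0],"turn": 0.1}
    - {"linear": [0,-0.8,0],"turn": 0.1}
    - {"linear": [0,-1,0],"turn": 0.1}
    - {"linear": [0,-1,0],"turn": 0.1}
    - {"linear": [0,-1,0],"turn": 0.1}
    - {"linear": [0,-0.8,0],"turn": 0.1}
    - {"linear": [0,-0.4,0],"turn": 0}
    - {"linear": [0,0,0],"turn": 0}

```text
time_s: 25.42
eef_pos: [0.4497, -0.1675, 0.1722]
tool_rot: [[-0.069, 0.998, -0.0], [0.998, 0.069, 0.0], [0.0, -0.0, -1.0]]
ft_force: [0.6, -0.6, -1.5]
opening: 0.273
grip_force: 77.8
```

Run:
```python
from h import *
s=robot.read_state(); c,im=snap("top","t6"); print(s["time_s"],s["eef_pos"])
bgr=im[:,:,::-1].copy(); H,S,V=cv2.split(cv2.cvtColor(bgr,cv2.COLOR_BGR2HSV))
m=((S>70)&(H>8)&(H<30)&(V>90)).astype(np.uint8)*255
k=np.zeros_like(m);k[225:320,325:375]=m[225:320,325:375]
ct=max(cv2.findContours(k,0,2)[0],key=cv2.contourArea);x,y,w,h=cv2.boundingRect(ct);print(x,y,w,h)
print("wood far end",ray(c,x+w/2,y,.006).round(4))
cv2.imwrite("pics/t6c.png",cv2.resize(bgr[200:320,270:430],(800,600),interpolation=cv2.INTER_CUBIC))
```

```text
25.425 [ 0.4497127  -0.16746845  0.17220637]
331 242 23 49
wood far end [ 0.5795 -0.0358  0.006 ]
```

View pics/t6c.png

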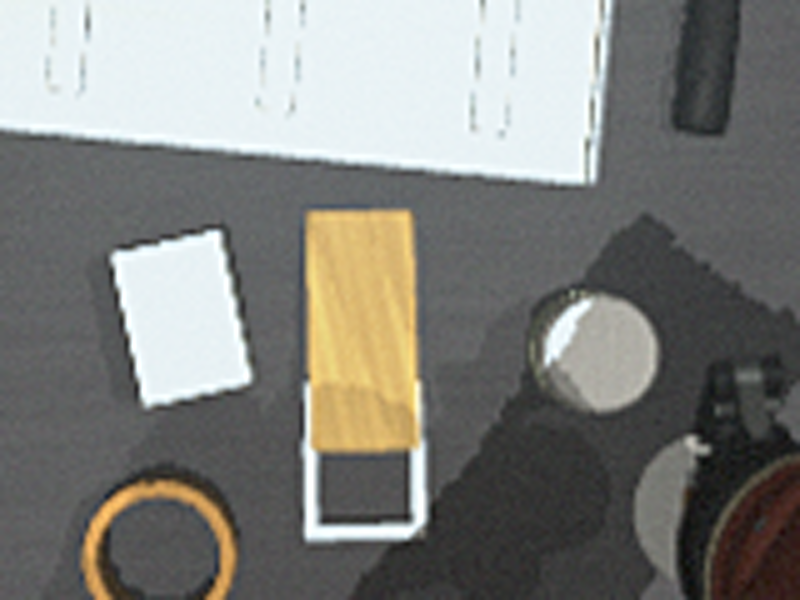

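The plate is down and flat, and the wedge lies about 20 mm clear of its front edge (edge at crop y≈160, wedge tip at y≈210). I'll return the rod to its cup.

Call:
play_rows:
  rows:
    - {"linear": [0,-0.5,0],"turn": 0.1}
    - {"linear": [-0.04,-1,0],"turn": 0.1}
    - {"linear": [-0.1,-1,0],"turn": 0.1}
    - {"linear": [0,-1,0],"turn": 0.1}
    - {"linear": [0,-1,0],"turn": 0.1}
    - {"linear": [0,-1,0],"turn": 0.14}
    - {"linear": [0,-0.9,0],"turn": 0}
    - {"linear": [0,-0.42,0],"turn": 0}
    - {"linear": [0,0,0],"turn": 0}
    - {"linear": [0,0,0],"turn": 0}
    - {"linear": [0,0,0],"turn": 0}

```text
time_s: 26.85
eef_pos: [0.4465, -0.3371, 0.1725]
tool_rot: [[-0.182, 0.983, 0.0], [0.983, 0.182, 0.0], [-0.0, 0.0, -1.0]]
ft_force: [0.7, 0.0, -2.0]
opening: 0.269
grip_force: 77.9
```

Call:
play_rows:
  rows:
    - {"linear": [0,0,-0.3],"turn": 0}
    - {"linear": [0,0,-0.5],"turn": 0}
    - {"linear": [0,0,-0.5],"turn": 0}
    - {"linear": [0,0,-0.5],"turn": 0}
    - {"linear": [0,0,-0.5],"turn": 0}
    - {"linear": [0,0,-0.4],"turn": 0}
    - {"linear": [0,0,-0.3],"turn": 0}
    - {"linear": [0,0,-0.2],"turn": 0}
    - {"linear": [0,0,-0.1],"turn": 0}
    - {"linear": [0,0,0],"turn": 0}
    - {"linear": [0,0,0],"turn": 0}

```text
time_s: 28.22
eef_pos: [0.4465, -0.338, 0.0902]
tool_rot: [[-0.181, 0.983, 0.0], [0.983, 0.181, -0.0], [-0.0, 0.0, -1.0]]
ft_force: [0.3, -0.4, -1.1]
opening: 0.27
grip_force: 77.9
```

Call:
play_rows:
  rows:
    - {"linear": [0,0,-0.06],"turn": 0}
    - {"linear": [0,0,-0.06],"turn": 0}
    - {"linear": [0,0,-0.03],"turn": 0}
    - {"linear": [0,0,0],"turn": 0}
    - {"linear": [0,0,0],"turn": 0}

```text
time_s: 28.85
eef_pos: [0.4464, -0.3379, 0.0869]
tool_rot: [[-0.181, 0.983, 0.0], [0.983, 0.181, -0.0], [-0.001, 0.0, -1.0]]
ft_force: [-2.8, 2.4, 6.1]
opening: 0.27
grip_force: 78.8
```

The disc is on the rim (6 N upward). I'll let go and rise.

Call:
play_rows:
  rows:
    - {"linear": [0,0,0],"turn": 0}
    - {"linear": [0,0,0],"turn": 0}
    - {"linear": [0,0,0],"turn": 0}
    - {"linear": [0,0,0],"turn": 0}
    - {"linear": [0,0,0],"turn": 0}
    - {"linear": [0,0,0],"turn": 0}
    - {"linear": [0,0,0.3],"turn": 0}
    - {"linear": [0,0,0.8],"turn": 0}
    - {"linear": [0,0,1],"turn": 0}
    - {"linear": [0,0,1],"turn": 0}
    - {"linear": [0,0,1],"turn": 0}
    - {"linear": [0,0,1],"turn": 0}
    - {"linear": [0,0,0.5],"turn": 0}
    - {"linear": [0,0,0],"turn": 0}
    - {"linear": [0,0,0],"turn": 0}
  gripper: 1

```text
time_s: 30.72
eef_pos: [0.4461, -0.3376, 0.2252]
tool_rot: [[-0.181, 0.983, -0.001], [0.983, 0.181, 0.001], [0.001, -0.001, -1.0]]
ft_force: [-0.9, -0.2, 0.5]
opening: 0.999
grip_force: 0.0
```

Run:
```python
from h import *
c,im=snap("wrist","w7"); s=robot.read_state(); print(s["time_s"],s["eef_pos"],s["opening"])
H,S,V=cv2.split(cv2.cvtColor(im,cv2.COLOR_RGB2HSV))
m=((S>110)&(H<20)&(V>60)).astype(np.uint8)*255; k=np.zeros_like(m); k[180:280,270:380]=m[180:280,270:380]
ct=max(cv2.findContours(k,0,2)[0],key=cv2.contourArea); r=cv2.minAreaRect(ct); print(r,"before: ~(318,228)")
o=cv2.imread("pics/w2.png")[:,:,::-1]; print("diff vs w2", np.abs(o[130:290,240:400].astype(int)-im[130:290,240:400]).mean())
print([ray(c,*r[0],.12).round(4)])
```

```text
30.775 [ 0.44602653 -0.33747877  0.22499671] 0.9999430938080723
((318.0, 230.5), (49.0, 36.0), 90.0) before: ~(318,228)
diff vs w2 6.582643229166667
[array([ 0.4451, -0.3349,  0.12  ])]
```

The rod stands as it did before I took it: same place, upright, disc on the rim. I'm handing the job in.

```bash
python3 -c "
from cell import robot
print(robot.close_job())"
```

```text
the job is handed in; nothing more can be done
None
```

The job is handed in (no verdict was returned): the plate is fully down, the wedge lies about 20 mm clear in front of it, and the rod is back upright in its cup and released.

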